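Stow the blue sorting case in the packed chart-table rack

ROBOT

A 7-joint arm with a two-finger parallel gripper is mounted at the origin on the work surface. World frame = base frame: x ahead of the robot, y to its left, z up, the work surface at z = 0. Lengths are in m, angles in rad, forces in N, time in s.
With the tool pointing down it reaches from about 0.4 to 0.85 m from the base axis. Payload 10.4 kg.
Tool frame: the origin (TCP) lies midway between the tips of the shut fingers; the grasp point (between the pads) lies 19 mm behind it; z points along the fingers, y is the line along which they close (so a half turn about z gives the same grasp; the last joint's range is limited). The gripper opens to 85 mm and grips with 20 to 120 N. Pads are 22 mm wide; open, the fingers measure 114 mm over their backs; the gripper's body (76 mm by 85 mm) begins 54 mm behind the grasp point. The pads swing forward as they close: fully open they stand 13 mm farther back than shut.
Start: joints at [1.209, 0.332, -0.065, 1.46, 0.022, 1.35, -0.088], TCP at [0.208, -0.589, 0.231] pointing down, gripper open.
Joint ranges: [-2.6, 2.6], [-0.5, 2.12], [-1.47, 1.34], [0.16, 2.42], [-1.27, 4.41], [0.06, 2.06], [-2.6, 2.6]. Speed limits (rad/s): [2.22, 2.22, 2.79, 2.79, 3.14, 3.14, 3.14].

INTERFACE

Orientations are given as a unit quaternion [x, y, z, w].
In Python, from workcell import monitor, eyes, manip gives the robot as it stands.
- The arm moves only by the tool send_rows, never from a script. Its arguments are lists of equal length, an entry for each row: "offset": the shift along the tool's x, y, z in mm, a list of three; "roll": the turn about the tool's z in rad. In form: {"offset": [[tx, ty, tz], ...], "roll": [roll, ...]}. A call has exactly 5 rows; each row is the pose to reach, as a shift and turn from the pose commanded when the call began, along the tool's axes at that moment; what a row does not reach only later rows make up. A row lasts 1/12 s, in which the tool goes at most 41.7 mm and 7.16 degrees, less where a joint would pass 70% of its speed; a pose out of reach is approached as far as the arm can. A call with a gripper value outside its range is refused whole. "jaw" is the opening, from 0 (shut) to 1 (fully open), set as the call begins (left out, the last holds). The fingers move at their own pace and stop on an object; "newtons" is the grip in N (left out, the last holds). Time passes only in rows, so rows that repeat a pose let the fingers close, or fill a call up. It gives the time, the measured TCP pose, the force and the opening at its end, in the units of the state.
- monitor.get_obs(): the state, without advancing time (a new reading comes with each control period).
- eyes.camera(name): name is "scene" or "side" or "wrist"; returns (picture, depth): 400x640x3 uint8, blue, green, red; 400x640 float32, m along the optical axis (not along the pixel's ray), 0 where there is no reading.
- eyes.camera_params(name): a dict with "fovy" (degrees; the focal length in pixels is half the picture's height over the tangent of half this angle, whatever the lens; pixels are square), "cx", "cy" (the principal point, pixels), "R" (3x3) and "t" (3): a world point X has camera coordinates R X + t. Camera axes: x right, y down, z forward; pixel columns grow to the right and rows downward; lengths in m; the calibration is good to about 2 mm. A picture is of the moment at which its call begins: read the wrist's pose just before it. camera_params takes no time and is no camera call; for the wrist camera it gives the pose at the moment of the call.
- manip.hand_in(): hands the job in, once; it reports no verdict.
The state is a dict: "clock": time; "joint_pos": joint angles; "joint_velocities": joint speeds; "tau": joint torques, N m; "position": TCP position; "ee_rot": TCP orientation; "ft_force": force on the tool from outside, world axes, zero at the start; "torque": the same for the moment, N m; "grip_width": opening from 0.0 (shut) to 1.0 (fully open).
Only numpy, scipy, OpenCV 4.12 (cv2) and the standard library are available. Lean on these libraries where they do the work, as an engineer would, in place of code of your own. Each camera call takes 0.05 s, during which the arm holds its last target. There are 200 camera calls.

TASK

Pick up the blue sorting case by its grip and push it straight down into the tight gap in the rack's row, between the red box and the yellow box, until its foot stands on the rack floor, nudging the boxes apart without tipping them over. Keep hold of it until it is down, then let go, leaving all three upright side by side.

Things in the scene. Friction and masses are not known exactly. Their poses are not given: they have to be found in the camera images.
- blue_case_grip (a point): Centre of the grip rib (16 mm across y, 44 mm in x, z 75-125 mm above underside; pinch across y) of the loose blue case, 100 mm above its underside. Body 70 deep (x), 32 thick (y), 75 high (z up), white lid band, the lowest 24 mm tapering to a 16 mm thick flat foot so it wedges in; about 0.2 kg. Orange and green cases of the same shape stand nearby, not wanted.
- rack: Fixed open wooden rack, 102 (x) by 190 mm (y); origin: centre of underside. Floor 6 mm above it; inside 86 (x) by 174 mm (y); long sides 30 high, ends 45. Four loose boxes in a row along its y: grey, red and yellow (either order, a 23-27 mm gap between them near the middle), grey; 10-13 mm free at each end, so the slippery boxes slide apart.
- red_box_mid (a point): Centre, half-way up, of the loose red box in the row: 78 mm deep (x), 30 mm thick (y, along the row), 60 mm high, with 9 mm rounded shoulders on top; smooth slippery plastic, about 0.13 kg. Stands on the rack floor.
- yellow_box_mid (a point): Centre, half-way up, of the loose yellow box in the row, same size and shape as the red one.
There are look-alikes about, which are no part of the job. There is more than one size of the part that bears yellow_box_mid; the job needs the largest.

How it is judged:
By the outcome, as a careful person would: the job done as asked, in the order asked, and still so for the second after the job is handed in, with the robot touching nothing.
It also fails if it takes over 43 s, if anything falls off the work surface, if the arm or the gripper's body presses on something with over 40 N, if the wrist force passes 120 N, or if a joint passes its speed limit or range.

## Working session

There is one attempt and no reset: what is moved stays moved. The work goes in short steps, Python scripts to look and compute and a tool call to move; the robot and the scene stay as the last step left them, time stands still between calls to the robot, and variables do not carry over. Pictures are saved under pics/ and viewed, on a budget of 10 in all, crops included, one or two more only if the job needs it, and the job is handed in when it is done.

Besides the shell and the picture viewer there is one more tool, called after "Emit:" in YAML: its name, and indented under it one key for each argument. send_rows: Moves the arm, as the interface text tells. Its arguments: {"type":"object","properties":{"offset":{"type":"array"},"roll":{"type":"array"},"jaw":{"type":"number"},"newtons":{"type":"number"}},"required":["offset","roll"]}

```bash
mkdir -p pics; cat > h.py <<'E'
import numpy as np, cv2
from workcell import monitor, eyes, manip
def grab(n):
    P=eyes.camera_params(n); im,d=eyes.camera(n)
    np.savez(''+n+'.npz',im=im,d=d,R=P['R'],t=P['t'],f=200/np.tan(np.radians(P['fovy']/2)),c=[P['cx'],P['cy']])
    return im,d
def load(n): return np.load(''+n+'.npz')
def cloud(n):
    L=load(n); d=L['d']; v,u=np.mgrid[:400,:640]
    X=np.stack([(u-L['c'][0])/L['f']*d,(v-L['c'][1])/L['f']*d,d],-1)
    W=(X-L['t'])@L['R']; W[d==0]=np.nan
    return L['im'],W
def ray(n,u,v):
    L=load(n); r=np.array([(u-L['c'][0])/L['f'],(v-L['c'][1])/L['f'],1])
    return -L['R'].T@L['t'], L['R'].T@r
def tri(a,b):
    (o1,r1),(o2,r2)=a,b
    s=np.linalg.lstsq(np.stack([r1,-r2],1),o2-o1,rcond=None)[0]
    p,q=o1+s[0]*r1,o2+s[1]*r2
    return (p+q)/2,np.linalg.norm(p-q)
E
python3 - <<'E'
from h import *
print(monitor.get_obs())
a=grab('scene')[0]; b=grab('side')[0]
for n in('scene','side'):
    P=eyes.camera_params(n); print(n,P)
cv2.imwrite('pics/a.png',a); cv2.imwrite('pics/b.png',b)
E
```

```text
{'clock': 0.0, 'joint_pos': array([ 1.20940703,  0.33289723, -0.06465983,  1.46092519,  0.02159531,
        1.34986452, -0.08848545]), 'joint_velocities': array([-0.00090472, -0.00048642, -0.00133594, -0.00026186, -0.00172028,
        0.00091211,  0.00095099]), 'tau': array([ 9.86532405e-05, -6.25450444e+01,  4.92239348e-02, -3.91593504e+01,
        1.61532493e-02,  9.89028078e-03,  1.83934617e-06]), 'position': array([ 0.20757241, -0.58914605,  0.23050768]), 'ee_rot': array([ 9.85687081e-01,  1.68583775e-01, -1.52749682e-04, -6.82789349e-04]), 'ft_force': array([ 0.32826586, -0.07135343, -0.10019152]), 'torque': array([ 0.05129397, -0.00708467, -0.00064495]), 'grip_width': 1.0020728381338917}
scene {'fovy': 42.976433327745085, 'cx': 314.241421965245, 'cy': 191.7785593594512, 'R': array([[-0.11800161,  0.99278471, -0.02131056],
       [ 0.58892749,  0.0526883 , -0.80646659],
       [-0.79952488, -0.10771473, -0.59089551]]), 't': array([ 0.10751761, -0.24463164,  1.54323687])}
side {'fovy': 57.151775523894656, 'cx': 315.7550710975148, 'cy': 200.82898078814245, 'R': array([[ 0.71928455, -0.69442134, -0.0202173 ],
       [-0.40884606, -0.39959749, -0.82046739],
       [ 0.56167128,  0.59841528, -0.57133573]]), 't': array([-0.38517139,  0.29405904,  0.53631501])}
```

View pics/a.png

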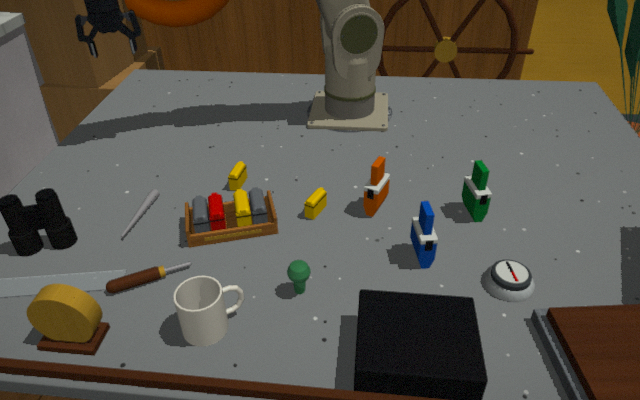

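View pics/b.png

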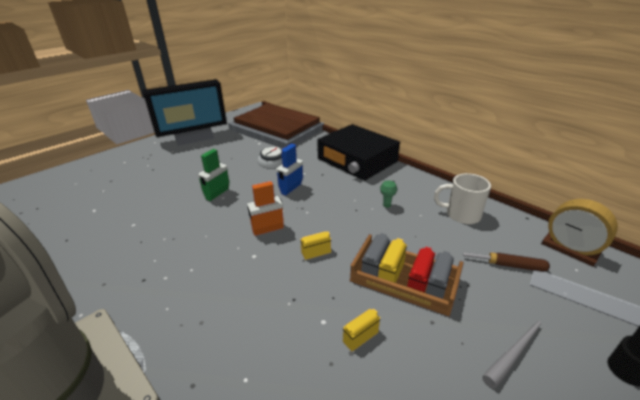

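The scene view has the blue case at about (424,235) with its grip at (426,215). The rack is at about (231,217), with red at (217,211) and yellow at (243,208). Small yellow look-alikes lie at (238,177) and (316,204). The side view agrees: blue grip (289,155), yellow (393,260), red (422,270).

```bash
python3 - <<'E'
from h import *
box={'scene':{'blue':(400,195,450,275),'red':(180,180,285,250),'yel':(180,180,285,250),'rack':(180,180,285,250)},
'side':{'blue':(270,135,310,200),'red':(345,225,470,315),'yel':(345,225,470,315),'rack':(345,225,470,315)}}
def mask(im,c):
    h,s,v=[x.astype(int) for x in cv2.split(cv2.cvtColor(im,cv2.COLOR_BGR2HSV))]
    return {'blue':(h>100)&(h<130)&(s>150),'red':((h<5)|(h>174))&(s>180),'yel':(h>21)&(h<32)&(s>150),'rack':(h>6)&(h<19)&(s>110)}[c]
for n in box:
    im,W=cloud(n)
    for c,(x0,y0,x1,y1) in box[n].items():
        m=np.zeros((400,640),bool); m[y0:y1,x0:x1]=1; m&=mask(im,c)
        p=W[m]; p=p[~np.isnan(p[:,0])]
        print(n,c,len(p),'\n 2-98%',np.round(np.percentile(p,[2,50,98],0)*1000).tolist())
        if c=='blue':
            g=p[p[:,2]>0.085]
        elif c=='rack': g=p
        else: g=p[p[:,2]>np.percentile(p[:,2],98)-.006]
        r=cv2.minAreaRect((g[:,:2]*1000).astype(np.float32)); print('  top',len(g),np.round(g.mean(0)*1000,1),'rect',np.round(r[0],1),np.round(r[1],1),round(r[2],1))
S=cv2.resize(load('scene')['im'][180:280,170:290],None,fx=4,fy=4,interpolation=cv2.INTER_CUBIC)
S2=cv2.resize(load('scene')['im'][180:280,390:460],None,fx=4,fy=4,interpolation=cv2.INTER_CUBIC)
cv2.imwrite('pics/c.png',np.hstack([S,S2]))
E
```

```text
scene blue 821 
 2-98% [[599.0, 162.0, 7.0], [641.0, 180.0, 57.0], [658.0, 201.0, 126.0]]
  top 337 [628.7 180.4 111.7] rect [621.9 181. ] [46.  15.3] 10.5
scene red 483 
 2-98% [[539.0, -271.0, 26.0], [595.0, -245.0, 64.0], [610.0, -227.0, 69.0]]
  top 266 [ 572.7 -249.6   66.1] rect [ 569.6 -250.8] [79.2 27.5] 19.7
scene yel 705 
 2-98% [[414.0, -260.0, 3.0], [568.0, -197.0, 53.0], [615.0, -174.0, 68.0]]
  top 280 [ 555.3 -197.8   66.1] rect [ 551.9 -198.9] [80.2 27.9] 18.5
scene rack 1724 
 2-98% [[494.0, -319.0, 2.0], [589.0, -228.0, 22.0], [638.0, -123.0, 47.0]]
  top 1724 [ 582.7 -219.4   21.5] rect [ 563.7 -227.2] [105.4 195.3] 19.3
side blue 595 
 2-98% [[584.0, 162.0, 8.0], [609.0, 174.0, 51.0], [648.0, 186.0, 127.0]]
  top 224 [614.  177.6 109.2] rect [617.9 181.9] [42.6 15.7] 11.9
side red 698 
 2-98% [[528.0, -274.0, 31.0], [545.0, -257.0, 65.0], [597.0, -236.0, 68.0]]
  top 415 [ 561.5 -252.3   66. ] rect [ 565.  -250.4] [73.5 27.2] 18.5
side yel 839 
 2-98% [[419.0, -249.0, 15.0], [531.0, -207.0, 61.0], [582.0, -183.0, 68.0]]
  top 398 [ 544.9 -200.    66.1] rect [ 548.8 -198. ] [78.  27.3] 19.4
side rack 2098 
 2-98% [[485.0, -324.0, 4.0], [532.0, -239.0, 23.0], [628.0, -133.0, 47.0]]
  top 2098 [ 539.  -240.5   22.4] rect [ 557.3 -224.6] [101.3 186.7] 19.2
```

View pics/c.png

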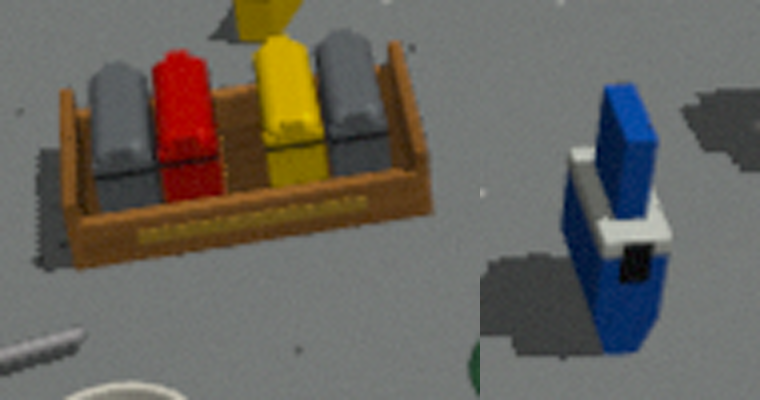

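Emit:
send_rows:
  offset:
    - [15,-14,0]
    - [40,-37,0]
    - [70,-64,0]
    - [100,-91,0]
    - [130,-119,0]
  roll: [0,0,0,0,0]
  jaw: 1.0
  newtons: 100

```text
clock: 0.52
position: [0.2912, -0.4323, 0.2309]
ee_rot: [0.986, 0.168, -0.0, -0.0]
ft_force: [1.6, -0.8, 1.0]
grip_width: 0.998
```

Emit:
send_rows:
  offset:
    - [30,-27,0]
    - [60,-55,0]
    - [90,-82,0]
    - [120,-110,0]
    - [150,-137,0]
  roll: [0,0,0,0,0]

```text
clock: 0.93
position: [0.387, -0.253, 0.2312]
ee_rot: [0.986, 0.169, -0.0, 0.0]
ft_force: [0.6, -0.4, 0.8]
grip_width: 1.001
```

Emit:
send_rows:
  offset:
    - [30,-27,0]
    - [60,-55,0]
    - [90,-82,0]
    - [120,-110,0]
    - [150,-137,0]
  roll: [0,0,0,0,0]

```text
clock: 1.35
position: [0.483, -0.0739, 0.2313]
ee_rot: [0.986, 0.169, 0.0, 0.0]
ft_force: [0.9, -0.7, -0.3]
grip_width: 0.996
```

Emit:
send_rows:
  offset:
    - [30,-27,0]
    - [60,-55,0]
    - [90,-82,0]
    - [120,-110,0]
    - [145,-133,0]
  roll: [0,0,0,0,0]

```text
clock: 1.77
position: [0.5757, 0.1005, 0.231]
ee_rot: [0.986, 0.169, -0.0, -0.0]
ft_force: [0.5, 0.0, 0.0]
grip_width: 0.997
```

Emit:
send_rows:
  offset:
    - [25,-22,0]
    - [45,-42,8]
    - [62,-56,20]
    - [70,-64,30]
    - [70,-64,30]
  roll: [0.03,0.08,0.12,0.147,0.147]

```text
clock: 2.18
position: [0.6188, 0.1841, 0.1982]
ee_rot: [0.995, 0.097, -0.002, -0.001]
ft_force: [-0.5, -0.2, -0.6]
grip_width: 1.0
```

```bash
python3 - <<'E'
from h import *
s=monitor.get_obs(); print(s['clock'],s['position'],s['ee_rot'],s['joint_pos'].round(2))
a=grab('wrist')[0]; cv2.imwrite('pics/d.png',a)
im,W=cloud('wrist')
h,sa,v=cv2.split(cv2.cvtColor(im,cv2.COLOR_BGR2HSV))
m=(h>100)&(h<130)&(sa>150)&(W[...,2]>.085)&(W[...,2]<.16)
p=W[m]; print(len(p),np.percentile(p,[2,98],0).round(4)) if m.any() else 0
g=p[p[:,2]>.118]; r=cv2.minAreaRect((g[:,:2]*1000).astype(np.float32)); print(r, np.median(g[:,2]))
E
```

```text
2.1833 [0.61883011 0.18408563 0.19816178] [ 9.95290669e-01  9.69098662e-02 -2.16958970e-03 -5.05732491e-04] [ 0.12  0.48 -0.67  1.41  0.3   1.35 -1.93]
339 [[0.6243 0.1784 0.1242]
 [0.6412 0.1914 0.1266]]
((632.4111328125, 184.4215850830078), (18.666828155517578, 12.848536491394043), 10.681367874145508) 0.12531365661255323
```

View pics/d.png

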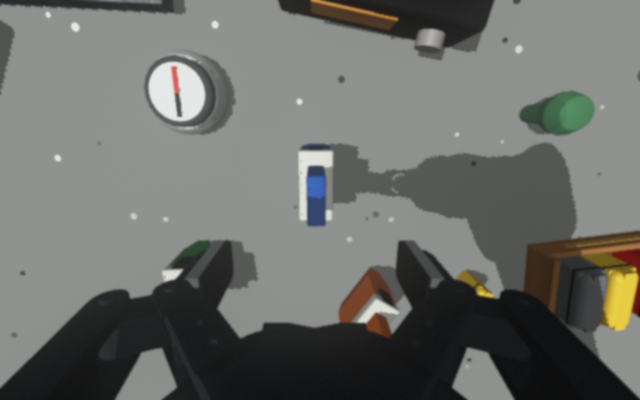

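The wrist view shows the blue case ahead, with its lid at (316,185) and its rib at x≈316, rows 168–225, partly in shadow. I'll refit the rib including the shadowed part, and check how much room the orange and green cases leave.

```bash
python3 - <<'E'
from h import *
im,W=cloud('wrist')
m=np.zeros((400,640),bool); m[150:235,295:340]=1
z=W[...,2]
g=W[m&(z>.118)&(z<.135)]; print(len(g),cv2.minAreaRect((g[:,:2]*1000).astype(np.float32)),np.median(g[:,2]))
from scipy.spatial import ConvexHull
for n,b in(('scene',{'o':(355,150,395,220),'g':(455,155,495,225)}),('side',{'o':(240,175,290,240),'g':(190,145,235,205)})):
    im,W=cloud(n)
    for c,(x0,y0,x1,y1) in b.items():
        p=W[y0:y1,x0:x1].reshape(-1,3); p=p[p[:,2]>.03]; print(n,c,np.percentile(p,[1,99],0).round(3).tolist())
E
```

```text
981 ((620.7697143554688, 182.16818237304688), (43.616634368896484, 15.19502067565918), 11.565472602844238) 0.12520562913460154
scene o [[0.442, 0.061, 0.031], [0.506, 0.114, 0.127]]
scene g [[0.437, 0.28, 0.031], [0.504, 0.327, 0.127]]
side o [[0.429, 0.063, 0.031], [0.597, 0.189, 0.127]]
side g [[0.427, 0.282, 0.031], [0.5, 0.314, 0.127]]
```

Emit:
send_rows:
  offset:
    - [1,0,10]
    - [1,0,30]
    - [1,0,52]
    - [1,0,74]
    - [1,0,92]
  roll: [0,0,0,0,0]

```text
clock: 2.65
position: [0.6209, 0.1794, 0.1081]
ee_rot: [0.995, 0.095, 0.0, 0.001]
ft_force: [0.6, 0.3, -0.1]
grip_width: 1.002
```

Emit:
send_rows:
  offset:
    - [0,0,12]
    - [0,0,20]
    - [0,0,24]
    - [0,0,24]
    - [0,0,24]
  roll: [0,0,0,0,0]

```text
clock: 3.07
position: [0.6215, 0.1815, 0.0862]
ee_rot: [0.995, 0.096, 0.001, -0.0]
ft_force: [0.6, 0.9, -0.7]
grip_width: 1.003
```

Emit:
send_rows:
  offset:
    - [0,0,0]
    - [0,0,0]
    - [0,0,0]
    - [0,0,0]
    - [0,0,0]
  roll: [0,0,0,0,0]
  jaw: 0.0
  newtons: 100

```text
clock: 3.48
position: [0.6211, 0.1816, 0.0855]
ee_rot: [0.995, 0.096, 0.0, 0.0]
ft_force: [0.1, 0.2, -1.0]
grip_width: 0.3
```

Emit:
send_rows:
  offset:
    - [0,0,0]
    - [0,0,0]
    - [0,0,0]
    - [0,0,0]
    - [0,0,0]
  roll: [0,0,0,0,0]

```text
clock: 3.9
position: [0.6211, 0.1819, 0.0856]
ee_rot: [0.995, 0.096, 0.0, -0.0]
ft_force: [0.3, 2.1, 2.0]
grip_width: 0.177
```

Emit:
send_rows:
  offset:
    - [0,0,-8]
    - [0,0,-25]
    - [0,0,-50]
    - [0,0,-75]
    - [0,0,-95]
  roll: [0,0,0,0,0]

```text
clock: 4.32
position: [0.6209, 0.1812, 0.1821]
ee_rot: [0.995, 0.096, 0.0, 0.0]
ft_force: [0.9, -0.5, -2.1]
grip_width: 0.175
```

Emit:
send_rows:
  offset:
    - [-4,11,-9]
    - [-13,36,-10]
    - [-25,69,-10]
    - [-37,103,-10]
    - [-49,137,-10]
  roll: [0,0,0,0,0]

```text
clock: 4.73
position: [0.5977, 0.0349, 0.1894]
ee_rot: [0.995, 0.096, -0.001, 0.0]
ft_force: [0.5, -0.4, -2.3]
grip_width: 0.176
```

Emit:
send_rows:
  offset:
    - [-12,34,0]
    - [-24,68,0]
    - [-36,102,0]
    - [-48,136,0]
    - [-59,166,0]
  roll: [0,0,0,0,0]

```text
clock: 5.15
position: [0.5708, -0.1404, 0.1895]
ee_rot: [0.996, 0.095, -0.001, 0.0]
ft_force: [0.9, -0.5, -2.7]
grip_width: 0.176
```

Emit:
send_rows:
  offset:
    - [-10,28,0]
    - [-19,54,0]
    - [-26,74,0]
    - [-31,84,0]
    - [-31,84,0]
  roll: [-0.03,-0.08,-0.12,-0.142,-0.142]

```text
clock: 5.57
position: [0.5558, -0.2297, 0.1891]
ee_rot: [0.986, 0.164, -0.001, 0.0]
ft_force: [0.5, -0.2, -2.6]
grip_width: 0.176
```

Emit:
send_rows:
  offset:
    - [0,0,0]
    - [0,0,0]
    - [0,0,0]
    - [0,0,0]
    - [0,0,0]
  roll: [0,0,0,0,0]

```text
clock: 5.98
position: [0.5585, -0.224, 0.1903]
ee_rot: [0.986, 0.167, 0.0, -0.0]
ft_force: [-0.4, 0.6, -2.3]
grip_width: 0.171
```

```bash
python3 - <<'E'
from h import *
s=monitor.get_obs(); print(s['clock'],s['position'],s['ee_rot'],s['joint_pos'].round(2))
A=[grab(n)[0] for n in('wrist','side','scene')]
a=A[0]; b=cv2.resize(A[1][150:330,330:490],None,fx=2.2,fy=2.2); c=cv2.resize(A[2][110:260,165:300],None,fx=2.6,fy=2.6)
cv2.imwrite('pics/e.png',a)
h=max(b.shape[0],c.shape[0]); f=np.zeros((h,b.shape[1]+c.shape[1],3),np.uint8); f[:b.shape[0],:b.shape[1]]=b; f[:c.shape[0],b.shape[1]:]=c
cv2.imwrite('pics/f.png',f)
E
```

```text
5.9833 [ 0.55848128 -0.2240323   0.19034679] [ 9.86011610e-01  1.66676646e-01  2.95785946e-05 -4.56214442e-06] [ 0.75  0.36 -0.55  1.56  0.19  1.28 -1.07]
```

View pics/e.png

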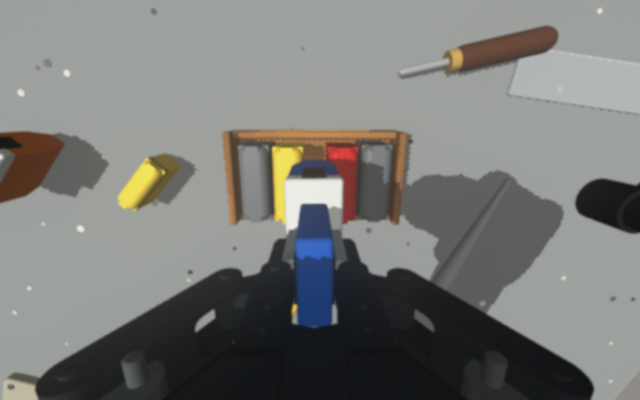

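View pics/f.png

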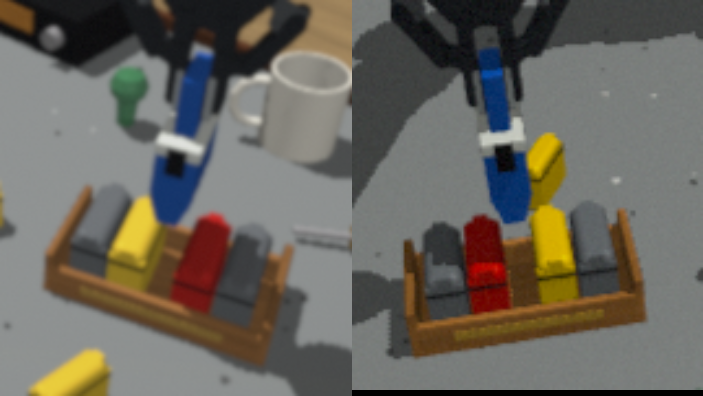

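The case hangs straight in the grip, above the gap. In the wrist view the lid spans u 286–343, and the gap runs from about u 302 to 327, so both centre on about 314. Next I'll check the lateral and fore-aft offsets numerically.

```bash
python3 - <<'E'
from h import *
s=monitor.get_obs(); p0=s['position']; q=s['ee_rot']
from scipy.spatial.transform import Rotation as Ro
T=Ro.from_quat(q).as_matrix()
for n in('wrist','scene','side'):
    im,W=cloud(n); V=((W-p0)@T)*1000
    h,sa,v=[x.astype(int) for x in cv2.split(cv2.cvtColor(im,cv2.COLOR_BGR2HSV))]
    z=W[...,2]; near=(abs(V[...,0])<75)&(abs(V[...,1])<110)
    for c,m in(('red',((h<6)|(h>172))&(sa>150)&(z>.045)&(z<.075)),('yel',(h>20)&(h<33)&(sa>130)&(z>.045)&(z<.075)),('rackwood',(h>5)&(h<19)&(sa>100)&(z<.05)&(z>.008)),('case',(((h>100)&(h<130)&(sa>120))|((sa<60)&(v>120)))&(z>.10)&(z<.185)&(abs(V[...,1])<25))):
        k=V[m&near]
        if len(k)>20: print(n,c,len(k),'x',np.percentile(k[:,0],[1,99]).round(1),'y',np.percentile(k[:,1],[1,99]).round(1),'top z',(np.percentile(W[m&near][:,2],[1,99])*1000).round(1), cv2.minAreaRect(k[:,:2].astype(np.float32)))
E
```

```text
wrist red 1055 x [-31.   39.9] y [14.2 41.5] top z [56.6 67.6] ((2.914936065673828, 28.499080657958984), (74.33113098144531, 29.015806198120117), 0.2468714565038681)
wrist yel 1156 x [-34.2  40.3] y [-40.5 -11.3] top z [47.6 67.6] ((1.6739730834960938, -26.137889862060547), (77.48210906982422, 29.71690559387207), 0.8372051119804382)
wrist rackwood 2834 x [-44.7  53.8] y [-92.7  93.8] top z [12.5 46.6] ((3.741718292236328, 0.5620269775390625), (100.24173736572266, 188.07322692871094), 0.02230496145784855)
wrist case 2233 x [ 3.7 35.4] y [-16.5  16.8] top z [177.6 183.7] ((17.54443359375, 0.1370849609375), (34.14657211303711, 36.43191146850586), 89.34977722167969)
scene red 385 x [-30.8  42.4] y [14.6 42.8] top z [46.1 69.4] ((2.790699005126953, 28.237422943115234), (79.970458984375, 29.411869049072266), 0.4464259743690491)
scene yel 401 x [-35.6  41.9] y [-40.8 -11.5] top z [45.6 68.9] ((0.2870635986328125, -26.349987030029297), (30.20378303527832, 85.52912139892578), 89.91146087646484)
scene rackwood 1300 x [-44.6  56.3] y [-92.7  94.6] top z [ 8.1 47.7] ((4.841030120849609, 0.867980
[... 210 characters left out ...]
7969), 5.545660495758057)
side red 571 x [-39.4  33.9] y [13.5 41.3] top z [45.9 68.5] ((-1.932769775390625, 28.0506591796875), (76.82913970947266, 29.531383514404297), 2.3825669288635254)
side yel 533 x [-39.2  31. ] y [-47.6 -13.5] top z [45.3 68.4] ((-0.4115447998046875, -30.59168243408203), (34.46841049194336, 79.09977722167969), 89.85734558105469)
side rackwood 1610 x [-49.8  47.5] y [-93.3  92.1] top z [ 8.1 47.1] ((-0.07163619995117188, -0.7134323120117188), (187.48081970214844, 102.31314849853516), 89.96259307861328)
side case 726 x [-38.5   8.2] y [-17.7  14.8] top z [110.6 183.1] ((-2.6140403747558594, -1.8507347106933594), (33.76694107055664, 72.55589294433594), 89.82510375976562)
```

Emit:
send_rows:
  offset:
    - [1,0.5,5]
    - [2,1,15]
    - [2,1,26]
    - [2,1,36]
    - [2,1,42]
  roll: [0,0,0,0,0]
  newtons: 120

```text
clock: 6.55
position: [0.5596, -0.2249, 0.1459]
ee_rot: [0.986, 0.166, -0.001, -0.001]
ft_force: [-0.6, -0.2, -2.4]
grip_width: 0.17
```

Emit:
send_rows:
  offset:
    - [0,0,2]
    - [0,0,4]
    - [0,0,6]
    - [0,0,8]
    - [0,0,9]
  roll: [0,0,0,0,0]

```text
clock: 6.97
position: [0.5606, -0.2252, 0.1394]
ee_rot: [0.986, 0.166, 0.0, 0.0]
ft_force: [0.3, -0.3, -2.5]
grip_width: 0.172
```

Emit:
send_rows:
  offset:
    - [0,0,1]
    - [0,0,2]
    - [0,0,3]
    - [0,0,4]
    - [0,0,5]
  roll: [0,0,0,0,0]

```text
clock: 7.38
position: [0.5606, -0.2252, 0.1343]
ee_rot: [0.986, 0.166, 0.0, 0.0]
ft_force: [-0.5, -0.2, -1.2]
grip_width: 0.176
```

Emit:
send_rows:
  offset:
    - [0,0,1]
    - [0,0,2]
    - [0,0,3]
    - [0,0,4]
    - [0,0,5]
  roll: [0,0,0,0,0]

```text
clock: 7.8
position: [0.5606, -0.2251, 0.1293]
ee_rot: [0.986, 0.166, 0.0, 0.0]
ft_force: [-0.7, 0.6, -1.8]
grip_width: 0.174
```

```bash
python3 - <<'E'
from h import *
s=monitor.get_obs(); print(s['clock'],s['position'],s['ft_force'],s['torque'])
A=[grab(n)[0] for n in('wrist','side','scene')]
b=cv2.resize(A[1][180:330,330:490],None,fx=2.4,fy=2.4); c=cv2.resize(A[2][150:260,170:290],None,fx=3.2,fy=3.2)
h=max(b.shape[0],c.shape[0]); f=np.zeros((h,b.shape[1]+c.shape[1],3),np.uint8); f[:b.shape[0],:b.shape[1]]=b; f[:c.shape[0],b.shape[1]:]=c
cv2.imwrite('pics/g.png',f)
E
```

```text
7.8 [ 0.56058016 -0.22508549  0.12927594] [-0.7142631   0.56582091 -1.78687549] [ 0.03003841  0.0410361  -0.04714693]
```

View pics/g.png

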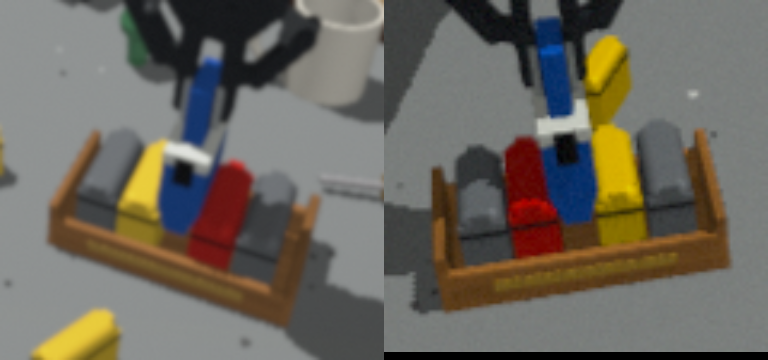

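The foot is in the gap between red and yellow, with both boxes upright and almost no force on the wrist. I'll keep pushing slowly.

Emit:
send_rows:
  offset:
    - [0,0,1]
    - [0,0,2]
    - [0,0,3]
    - [0,0,4]
    - [0,0,5]
  roll: [0,0,0,0,0]

```text
clock: 8.37
position: [0.5605, -0.2252, 0.1242]
ee_rot: [0.986, 0.166, 0.0, 0.0]
ft_force: [0.2, -0.3, -1.5]
grip_width: 0.175
```

Emit:
send_rows:
  offset:
    - [0,0,1]
    - [0,0,2]
    - [0,0,3]
    - [0,0,4]
    - [0,0,5]
  roll: [0,0,0,0,0]

```text
clock: 8.78
position: [0.5605, -0.225, 0.1191]
ee_rot: [0.986, 0.166, -0.0, -0.0]
ft_force: [0.6, -0.7, -1.7]
grip_width: 0.174
```

Emit:
send_rows:
  offset:
    - [0,0,1]
    - [0,0,2]
    - [0,0,3]
    - [0,0,4]
    - [0,0,5]
  roll: [0,0,0,0,0]

```text
clock: 9.2
position: [0.5605, -0.2251, 0.1142]
ee_rot: [0.986, 0.166, 0.0, 0.0]
ft_force: [-0.7, -0.1, -2.6]
grip_width: 0.171
```

```bash
python3 - <<'E'
from h import *
s=monitor.get_obs(); print(s['clock'],s['position'],s['ft_force'],s['torque'])
A=[grab(n)[0] for n in('wrist','side','scene')]
b=cv2.resize(A[1][180:330,330:490],None,fx=2.4,fy=2.4); c=cv2.resize(A[2][150:260,170:290],None,fx=3.2,fy=3.2)
h=max(b.shape[0],c.shape[0]); f=np.zeros((h,b.shape[1]+c.shape[1],3),np.uint8); f[:b.shape[0],:b.shape[1]]=b; f[:c.shape[0],b.shape[1]:]=c
cv2.imwrite('pics/i.png',f)
E
```

```text
9.2 [ 0.56050448 -0.22514467  0.11423414] [-0.67888068 -0.10241875 -2.6241186 ] [ 0.12073322  0.03272293 -0.05585017]
```

View pics/i.png

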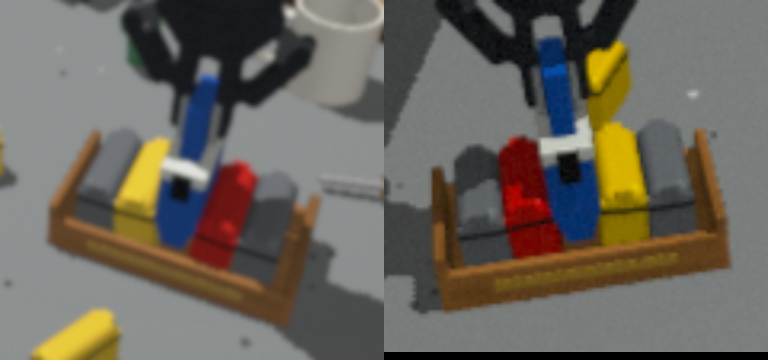

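The red box's stripe now slopes in the scene view, from (505,230) to (552,220), so it may be leaning towards the grey. Yellow looks upright. I'll measure the tilt before going on.

```bash
cat > tilt.py <<'E'
from h import *
from scipy.spatial.transform import Rotation as Ro
s=monitor.get_obs(); th=np.radians(19.1); o=np.array([.5605,-.2251,0])
T=np.array([[np.cos(th),np.sin(th),0],[np.sin(th),-np.cos(th),0],[0,0,-1]]).T.T
for n in('wrist','scene','side'):
    im,W=cloud(n); V=((W-o)@np.array([[np.cos(th),np.sin(th)],[np.sin(th),-np.cos(th)],[0,0]]) if False else None)
    R2=np.array([[np.cos(th),np.sin(th),0],[np.sin(th),-np.cos(th),0],[0,0,1]])
    V=(W-o)@R2.T*1000
    h,sa,v=[x.astype(int) for x in cv2.split(cv2.cvtColor(im,cv2.COLOR_BGR2HSV))]
    near=(abs(V[...,0])<50)&(abs(V[...,1])<90)&(V[...,2]>8)
    for c,m in(('red',((h<6)|(h>172))&(sa>150)),('yel',(h>20)&(h<33)&(sa>130)),('grey',(sa<70)&(abs(V[...,1])>42)&(V[...,2]>50)&(V[...,2]<85))):
        k=V[m&near]
        for sg in((-1,1) if c=='grey' else (0,)):
            k2=k[k[:,1]*sg>=0] if sg else k
            if len(k2)<40: continue
            zt=np.percentile(k2[:,2],98); t=k2[k2[:,2]>zt-5]
            # upper-surface crest tilt: per-y-bin max height
            ys=np.arange(np.percentile(t[:,1],3),np.percentile(t[:,1],97),3)
            pr=[(int(y),int(np.percentile(k2[(abs(k2[:,1]-y)<2)][:,2],90))) for y in ys]
            print(n,c,sg,'y',np.percentile(k2[:,1],[1,99]).round(1),'ztop',zt.round(1),pr)
E
python3 tilt.py
```

```text
wrist red 0 y [15.5 44.6] ztop 68.7 [(22, 68), (25, 68), (28, 68), (31, 68), (34, 68), (37, 67), (40, 67), (43, 66)]
wrist yel 0 y [-46.4 -14. ] ztop 69.0 [(-42, 66), (-39, 67), (-36, 67), (-33, 67), (-30, 67), (-27, 68), (-24, 68), (-21, 68)]
wrist grey -1 y [-74.9 -47.1] ztop 67.5 [(-73, 65), (-70, 66), (-67, 67), (-64, 67), (-61, 67), (-58, 67), (-55, 67), (-52, 66), (-49, 65)]
wrist grey 1 y [47.  75.6] ztop 67.7 [(49, 64), (52, 66), (55, 67), (58, 67), (61, 67), (64, 67), (67, 67), (70, 66), (73, 65)]
scene red 0 y [15.1 46.2] ztop 70.1 [(20, 68), (23, 68), (26, 69), (29, 68), (32, 69), (35, 68), (38, 68), (41, 67)]
scene yel 0 y [-45.9 -13.5] ztop 152.1 [(-43, 65), (-40, 67), (-37, 67), (-34, 68), (-31, 69), (-28, 69), (-25, 68), (-22, 68), (-19, 136)]
scene grey -1 y [-75.5 -46.9] ztop 69.2 [(-72, 66), (-69, 67), (-66, 68), (-63, 68), (-60, 68), (-57, 68), (-54, 67), (-51, 67)]
scene grey 1 y [47.5 75.8] ztop 69.1 [(49, 66), (52, 67), (55, 67), (58, 68), (61, 68), (64, 68), (67, 68), (70, 67), (73, 66)]
side red 0 y [14.9 44.2] ztop 69.2 [(18, 67), (21, 68), (24, 69), (27, 68), (30, 68), (33, 68), (36, 67), (39, 66)]
side yel 0 y [-47.5 -16. ] ztop 69.2 [(-45, 66), (-42, 67), (-39, 68), (-36, 68), (-33, 68), (-30, 68), (-27, 68), (-24, 68)]
side grey -1 y [-77.7 -49.8] ztop 68.2 [(-75, 65), (-72, 67), (-69, 68), (-66, 67), (-63, 67), (-60, 67), (-57, 67), (-54, 66), (-51, 65)]
side grey 1 y [46.5 74.3] ztop 68.4 [(47, 66), (50, 67), (53, 67), (56, 67), (59, 67), (62, 67), (65, 67), (68, 66)]
```

Red and yellow lean only about 2–4° outward against the greys. The full-width body should push their lower parts out as it goes down, so I'll continue slowly.

Emit:
send_rows:
  offset:
    - [0,0,0.5]
    - [0,0,1]
    - [0,0,2]
    - [0,0,3]
    - [0,0,4]
  roll: [0,0,0,0,0]

```text
clock: 9.77
position: [0.5605, -0.2252, 0.1102]
ee_rot: [0.986, 0.166, 0.0, 0.0]
ft_force: [-0.4, 0.3, -2.1]
grip_width: 0.173
```

Emit:
send_rows:
  offset:
    - [0,0,1]
    - [0,0,2]
    - [0,0,3]
    - [0,0,4]
    - [0,0,5]
  roll: [0,0,0,0,0]

```text
clock: 10.18
position: [0.5605, -0.2251, 0.1052]
ee_rot: [0.986, 0.166, 0.0, 0.0]
ft_force: [-0.8, 0.6, -1.8]
grip_width: 0.17
```

Emit:
send_rows:
  offset:
    - [0,0,1]
    - [0,0,2]
    - [0,0,3]
    - [0,0,4]
    - [0,0,5]
  roll: [0,0,0,0,0]

```text
clock: 10.6
position: [0.5605, -0.2251, 0.1002]
ee_rot: [0.986, 0.166, 0.0, 0.0]
ft_force: [0.0, 0.7, -1.3]
grip_width: 0.169
```

```bash
python3 - <<'E'
from h import *
s=monitor.get_obs(); print(s['clock'],s['position'],s['ft_force'],s['torque'])
for n in('wrist','side','scene'): grab(n)
E
python3 tilt.py
```

```text
10.6 [ 0.56052077 -0.2251337   0.10021863] [ 0.01432006  0.7036161  -1.33580707] [0.02943641 0.0456662  0.01093722]
wrist red 0 y [18.5 44.4] ztop 67.7 [(21, 66), (24, 67), (27, 67), (30, 67), (33, 67), (36, 67), (39, 66), (42, 65)]
wrist yel 0 y [-46.4 -16.2] ztop 67.8 [(-42, 65), (-39, 66), (-36, 66), (-33, 67), (-30, 67), (-27, 67), (-24, 66), (-21, 66)]
wrist grey -1 y [-74.9 -46.8] ztop 67.4 [(-72, 65), (-69, 66), (-66, 67), (-63, 67), (-60, 67), (-57, 67), (-54, 67), (-51, 66), (-48, 65)]
wrist grey 1 y [46.8 75.2] ztop 67.5 [(48, 64), (51, 66), (54, 67), (57, 67), (60, 67), (63, 67), (66, 67), (69, 66), (72, 65)]
scene red 0 y [17.9 46.2] ztop 68.8 [(20, 66), (23, 68), (26, 68), (29, 68), (32, 67), (35, 68), (38, 67), (41, 66)]Traceback (most recent call last):
  File "tilt.py", line 19, in <module>
    pr=[(int(y),int(np.percentile(k2[(abs(k2[:,1]-y)<2)][:,2],90))) for y in ys]
                    ~~~~~~~~~~~~~^^^^^^^^^^^^^^^^^^^^^^^^^^^^^^^^
    return _quantile_unchecked(
        a, q, axis, out, overwrite_input, method, keepdims, weights)
    return _ureduce(a,
                    func=_quantile_ureduce_func,
    ...<5 lines>...
                    overwrite_input=overwrite_input,
                    method=method)
    r = func(a, **kwargs)
    result = _quantile(arr,
                       quantiles=q,
    ...<2 lines>...
                       out=out,
                       weights=wgt)
    slices_having_nans = np.isnan(arr[-1, ...])
                                  ~~~^^^^^^^^^
IndexError: index -1 is out of bounds for axis 0 with size 0
```

The boxes have righted themselves: their tops are level and the force is low. Now for the last 8–9 mm, feeling for the floor.

Emit:
send_rows:
  offset:
    - [0,0,1]
    - [0,0,2]
    - [0,0,3]
    - [0,0,4]
    - [0,0,5]
  roll: [0,0,0,0,0]

```text
clock: 11.17
position: [0.5605, -0.2252, 0.0952]
ee_rot: [0.986, 0.166, -0.0, 0.0]
ft_force: [-1.1, 1.0, -2.0]
grip_width: 0.172
```

Emit:
send_rows:
  offset:
    - [0,0,0.6]
    - [0,0,1.2]
    - [0,0,1.8]
    - [0,0,2.4]
    - [0,0,3]
  roll: [0,0,0,0,0]

```text
clock: 11.58
position: [0.5605, -0.2251, 0.0923]
ee_rot: [0.986, 0.166, 0.0, 0.0]
ft_force: [-0.4, 1.2, -2.5]
grip_width: 0.172
```

Emit:
send_rows:
  offset:
    - [0,0,0.2]
    - [0,0,0.4]
    - [0,0,0.6]
    - [0,0,0.8]
    - [0,0,1]
  roll: [0,0,0,0,0]

```text
clock: 12.0
position: [0.5605, -0.2252, 0.0916]
ee_rot: [0.986, 0.166, 0.0, 0.0]
ft_force: [-1.1, 1.4, 2.4]
grip_width: 0.174
```

Emit:
send_rows:
  offset:
    - [0,0,0.2]
    - [0,0,0.4]
    - [0,0,0.6]
    - [0,0,0.8]
    - [0,0,0.8]
  roll: [0,0,0,0,0]

```text
clock: 12.42
position: [0.5607, -0.2252, 0.0916]
ee_rot: [0.986, 0.166, 0.0, 0.0]
ft_force: [-5.1, 2.2, 9.2]
grip_width: 0.168
```

```bash
sed -i 's/^ *pr=.*/            pr=[(int(y),int(np.percentile(k2[(abs(k2[:,1]-y)<2)][:,2],90))) for y in ys if (abs(k2[:,1]-y)<2).any()]/; s/(V\[\.\.\.,2\]>8)/(V[...,2]>8)\&(V[...,2]<74)/' tilt.py; python3 - <<'E'
from h import *
s=monitor.get_obs(); print(s['clock'],s['position'],s['ft_force'],s['torque'])
A=[grab(n)[0] for n in('wrist','side','scene')]
b=cv2.resize(A[1][180:330,330:490],None,fx=2.4,fy=2.4); c=cv2.resize(A[2][150:260,170:290],None,fx=3.2,fy=3.2)
h=max(b.shape[0],c.shape[0]); f=np.zeros((h,b.shape[1]+c.shape[1],3),np.uint8); f[:b.shape[0],:b.shape[1]]=b; f[:c.shape[0],b.shape[1]:]=c
cv2.imwrite('pics/j.png',f)
E
python3 tilt.py
```

```text
12.4167 [ 0.56068723 -0.22519901  0.09156474] [-5.12797287  2.19942217  9.163065  ] [0.6418262  1.22521248 0.01971705]
wrist red 0 y [19.  44.6] ztop 67.6 [(21, 66), (24, 67), (27, 67), (30, 67), (33, 67), (36, 67), (39, 67), (42, 66)]
wrist yel 0 y [-46.4 -16.8] ztop 67.4 [(-42, 65), (-39, 66), (-36, 66), (-33, 67), (-30, 67), (-27, 67), (-24, 66), (-21, 66)]
wrist grey -1 y [-74.9 -46.8] ztop 67.4 [(-73, 65), (-70, 66), (-67, 67), (-64, 67), (-61, 67), (-58, 67), (-55, 67), (-52, 66), (-49, 65)]
wrist grey 1 y [46.8 75.2] ztop 67.6 [(48, 64), (51, 66), (54, 67), (57, 67), (60, 67), (63, 67), (66, 67), (69, 66), (72, 65)]
scene red 0 y [18.1 46.3] ztop 69.0 [(20, 66), (23, 67), (26, 68), (29, 68), (32, 68), (35, 68), (38, 67), (41, 67)]
scene yel 0 y [-45.7 -16.1] ztop 68.7 [(-42, 66), (-39, 67), (-36, 67), (-33, 67), (-30, 68), (-27, 68), (-24, 67), (-21, 67), (-18, 65)]
scene grey -1 y [-75.5 -46.7] ztop 69.1 [(-72, 66), (-69, 67), (-66, 68), (-63, 68), (-60, 68), (-57, 68), (-54, 68), (-51, 67)]
scene grey 1 y [47.5 75.7] ztop 69.1 [(49, 66), (52, 68), (55, 68), (58, 68), (61, 68), (64, 68), (67, 68), (70, 67)]
side red 0 y [17.3 44.1] ztop 68.2 [(18, 66), (21, 67), (24, 67), (27, 67), (30, 67), (33, 67), (36, 67), (39, 66)]
side yel 0 y [-46.8 -18.9] ztop 68.3 [(-45, 65), (-42, 67), (-39, 67), (-36, 67), (-33, 67), (-30, 67), (-27, 67), (-24, 67)]
side grey -1 y [-77.8 -49.3] ztop 68.2 [(-75, 65), (-72, 67), (-69, 67), (-66, 67), (-63, 67), (-60, 67), (-57, 67), (-54, 66), (-51, 65)]
side grey 1 y [46.4 74.1] ztop 68.2 [(47, 66), (50, 67), (53, 67), (56, 67), (59, 67), (62, 67), (65, 67), (68, 67)]
```

View pics/j.png

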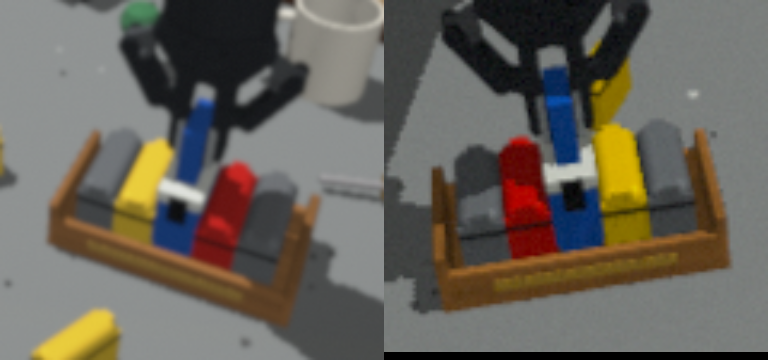

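The foot is on the floor: TCP z levelled off at 91.6 mm, which is 85.6 plus the 6 mm floor, with a reaction of about 11 N. All the boxes are upright. I'll ease off, let go and withdraw straight up.

Emit:
send_rows:
  offset:
    - [0,0,-0.5]
    - [0,0,-0.8]
    - [0,0,-0.8]
    - [0,0,-0.8]
    - [0,0,-0.8]
  roll: [0,0,0,0,0]

```text
clock: 12.98
position: [0.5606, -0.2252, 0.0916]
ee_rot: [0.986, 0.166, 0.0, 0.0]
ft_force: [-2.5, 2.0, 5.8]
grip_width: 0.171
```

Emit:
send_rows:
  offset:
    - [0,0,0]
    - [0,0,0]
    - [0,0,0]
    - [0,0,0]
    - [0,0,0]
  roll: [0,0,0,0,0]
  jaw: 0.6

```text
clock: 13.4
position: [0.5605, -0.2253, 0.0912]
ee_rot: [0.986, 0.166, 0.0, 0.0]
ft_force: [-1.3, 0.2, -0.3]
grip_width: 0.601
```

Emit:
send_rows:
  offset:
    - [0,0,0]
    - [0,0,-2]
    - [0,0,-6]
    - [0,0,-12]
    - [0,0,-20]
  roll: [0,0,0,0,0]

```text
clock: 13.82
position: [0.5604, -0.2251, 0.1118]
ee_rot: [0.986, 0.166, -0.0, -0.0]
ft_force: [0.5, 1.5, 0.3]
grip_width: 0.599
```

Emit:
send_rows:
  offset:
    - [0,0,-12]
    - [0,0,-30]
    - [0,0,-50]
    - [0,0,-70]
    - [0,0,-80]
  roll: [0,0,0,0,0]

```text
clock: 14.23
position: [0.5616, -0.2253, 0.1951]
ee_rot: [0.986, 0.166, 0.002, 0.001]
ft_force: [0.0, -0.1, 0.3]
grip_width: 0.601
```

Emit:
send_rows:
  offset:
    - [0,0,-10]
    - [0,0,-20]
    - [0,0,-30]
    - [0,0,-30]
    - [0,0,-30]
  roll: [0,0,0,0,0]

```text
clock: 14.65
position: [0.5606, -0.2252, 0.2214]
ee_rot: [0.986, 0.166, 0.0, 0.0]
ft_force: [0.7, 0.5, 0.2]
grip_width: 0.601
```

```bash
python3 - <<'E'
from h import *
s=monitor.get_obs(); print(s['clock'],s['position'],s['ft_force'],s['grip_width'])
A=[grab(n)[0] for n in('wrist','side','scene')]
b=cv2.resize(A[1][180:330,330:490],None,fx=2.4,fy=2.4); c=cv2.resize(A[2][150:260,170:290],None,fx=3.2,fy=3.2)
h=max(b.shape[0],c.shape[0]); f=np.zeros((h,b.shape[1]+c.shape[1],3),np.uint8); f[:b.shape[0],:b.shape[1]]=b; f[:c.shape[0],b.shape[1]:]=c
cv2.imwrite('pics/k.png',f)
for n in('wrist','side','scene'):
    im,W=cloud(n); m=(np.hypot(W[...,0]-.5605,W[...,1]+.2251)<.03)&(W[...,2]<.14)&(im[...,0]>im[...,2].astype(int)+60)
    p=W[m]; g=p[p[:,2]>np.percentile(p[:,2],98)-.004]; print(n,'rib top z',np.percentile(p[:,2],98),cv2.minAreaRect((g[:,:2]*1000).astype(np.float32)))
E
python3 tilt.py | grep -v grey
```

```text
14.65 [ 0.56060222 -0.22518614  0.22137175] [0.71679227 0.51416536 0.20115125] 0.6010866951251734
wrist rib top z 0.13267297433464958 ((559.9766235351562, -225.4257049560547), (42.99102020263672, 13.90070915222168), 19.5492000579834)
side rib top z 0.13304220757606658 ((558.6555786132812, -224.43177795410156), (44.284149169921875, 14.970276832580566), 19.35735321044922)
scene rib top z 0.1337756153184558 ((561.68701171875, -225.03924560546875), (43.05119705200195, 14.829452514648438), 18.65171241760254)
wrist red 0 y [20.5 43.9] ztop 67.6 [(22, 66), (25, 67), (28, 67), (31, 67), (34, 67), (37, 67), (40, 66)]
wrist yel 0 y [-46.1 -18. ] ztop 67.6 [(-42, 65), (-39, 66), (-36, 67), (-33, 67), (-30, 67), (-27, 67), (-24, 67), (-21, 66)]
scene red 0 y [18.  46.4] ztop 68.5 [(20, 66), (23, 67), (26, 67), (29, 67), (32, 67), (35, 68), (38, 67), (41, 66)]
scene yel 0 y [-45.6   7.2] ztop 68.5 [(-42, 65), (-39, 67), (-36, 67), (-33, 67), (-30, 67), (-27, 67), (-24, 67), (-21, 67), (-18, 65)]
side red 0 y [17.3 44. ] ztop 68.1 [(18, 66), (21, 67), (24, 67), (27, 67), (30, 67), (33, 67), (36, 67), (39, 66)]
side yel 0 y [-47.4 -18.4] ztop 68.2 [(-44, 65), (-41, 67), (-38, 67), (-35, 67), (-32, 67), (-29, 67), (-26, 67), (-23, 67)]
```

View pics/k.png

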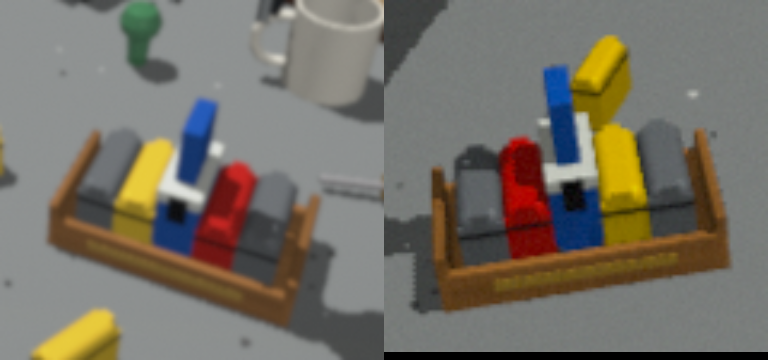

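The case stands in the gap. Its rib top reads about 132.5 mm against the expected 131 mm, and the box tops read 1.6 mm high in the same way. All three are upright and the gripper is clear.

```bash
python3 -c "
from workcell import manip; print(manip.hand_in())"
```

```text
the job is handed in; nothing more can be done
None
```

The blue case is standing on the rack floor between the red and yellow boxes. I let go of it only once it was down, and handed the job in at about 15 s on the robot's clock.

**What I did:** I gripped the case by its rib, carried it over the gap and pushed it slowly straight down. I kept hold until the floor pushed back with about 11 N, then opened the gripper and withdrew straight up.

**Last checks:**
- **Seating:** The tool stopped descending at 91.6 mm, exactly 6 mm above its height at the pick-up, which matches the rack floor.
- **Rib height:** The rib top read 132.7–133.8 mm against an expected 131 mm. The known box tops read 1.6–2.5 mm high as well, so I put this down to camera bias.
- **Boxes:** The tops of the red and yellow boxes are level on both sides of the case, and the pictures show all three upright. Partway down, both boxes leaned outward an estimated 2–4° against the grey boxes, but they righted themselves as the case went in.
- **Force and contact:** The highest wrist force reading was about 11 N, against the 120 N limit. The gripper is about 90 mm above the case and touching nothing.

No check failed.

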